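# Torque the bonnet nut of a steam strainer with a click wrench

## Task

Pick up the click wrench, lower its socket fully onto the brass two-lug nut of the steam strainer, and swing the handle clockwise (seen from above) to tighten the nut until the handle gives and visibly folds at its joint. Stop as soon as it gives, without forcing the wrench or folding the handle hard over, and leave the wrench sitting on the nut with your hand off; do not disturb the other things on the bench.

Things in the scene. Friction and masses are not known exactly. Their poses are not given: they have to be found in the camera images.
- wrench: Click wrench, 270 mm long, 0.57 kg, standing on its steel socket (80 mm across, 32 tall). Origin: centre of the socket's underside; z up, x along neck to the handle. Underside: hollow 68 mm across, 16 deep, 19 mm through bore above it. Two dogs in the hollow on the +y and -y sides (22 to 34 mm from the axis, 10 wide, full depth) drive the nut's lugs. Mass centre 25 mm from the axis.
- neck (a point): Middle of the steel neck, a bar 18 mm wide (y), 20 tall and 40 long (x), 60 mm from the socket axis and 22 mm above the socket's underside: where to grip the wrench, fingers closing across y. Axes as wrench.
- pivot (a point): The breakaway joint, a vertical pivot between neck and black handle, 80 mm from the socket axis, 22 mm above the socket's underside. The handle starts straight, folds only clockwise (seen from above), gives at about 0.75 N m (6 to 7 N across the handle at pull), goes on giving at the same steady force to a hard stop at 0.45 rad, and stays folded where it is left.
- pull (a point): Middle of the black handle, a bar 18 mm wide, 20 tall, 150 long: where to push. 110 mm beyond pivot, 190 mm from the socket axis when straight, 22 mm above the socket's underside. x outwards along the handle, z up: the angle between this x and the wrench's x is the fold, 0 when straight. About 0.07 rad (4 degrees) or more is clearly folded; over 0.33 is folded too far.
- trap: Steam strainer bolted to the bench: 130 mm square base plate 12 mm thick, grey round body, two side pipe stubs along its x, up to 50 mm high and reaching 72 mm from the axis. Origin: centre of its underside, on the vertical axis of nut and stem.
- stem_tip (a point): Tip of the fixed vertical steel stem, 13 mm in diameter, that stands up through the nut on its axis to 105 mm above the bench; its last 12 mm taper to 5 mm. It guides the wrench's bore.
- nut_face (a point): Centre of the brass nut's flat top face (84 mm across), 60 mm above the bench; turns with the nut, z up, lugs on its +x and -x sides. The socket, fully down, has its origin here. The nut turns clockwise with under 1.5 N at the handle for 0.25 to 0.55 rad, then stops dead, seated; just where varies and cannot be seen.
- lug (a point): Top of one of the nut's two lugs, 12 mm above its face, 25 mm from the axis; the other faces it across the stem. Lugs: 20 to 31 mm from the axis, 10 mm wide. The dogs go down beside them: keep dogs and lugs over 0.5 rad apart in angle about the axis; turning, they meet at 0.45. For the best reach put the socket on with the handle towards the robot's right (about -y).
- spray: White bottle with a blue cap, 64 mm across and 170 mm tall, to be left alone. Origin: centre of its underside.
- tin: Metal can, 68 mm across and 80 mm tall, to be left alone. Origin: centre of its underside.
- bin: Open grey plastic bin, 120 x 90 x 50 mm, to be left alone. Origin: centre of its underside.
Not all that is in view belongs to the job. Of the things like the trap, leave any that is orange; of the rest the larger one is meant.

How it is judged:
On the way, in this order (a step that is already met when the one before it is completed fails the run):
1. the wrench's socket is fully down on the nut, its handle still straight (horizontal distance between wrench and nut_face below 0.006 m and z of wrench in the frame of nut_face below 0.004 m and angle between wrench's own z axis and vertical below 0.08 rad and angle between the x axis of wrench and the x axis of pull, either way round below 0.03 rad), for 0.2 s.
2. the handle has given at its joint with the socket on the nut (horizontal distance between wrench and nut_face below 0.008 m and z of wrench in the frame of nut_face below 0.006 m and angle between the x axis of wrench and the x axis of pull, either way round above 0.07 rad), for 0.1 s.
At the end, for the whole second after the job is handed in: The wrench rests on the nut, fully down (within 4 mm of the nut's face, 6 mm of its axis, upright), its handle folded by 0.07 to 0.33 rad at the breakaway joint, at rest and released (horizontal distance between wrench and nut_face below 0.006 m and z of wrench in the frame of nut_face below 0.004 m and angle between wrench's own z axis and vertical below 0.08 rad and angle between the x axis of wrench and the x axis of pull, either way round between 0.07 and 0.33 rad and linear speed of wrench below 0.01 m/s); the robot touches nothing.
It fails at once if the handle is folded hard over (more than 0.35 rad): pushed on after it gave (angle between the x axis of wrench and the x axis of pull, either way round above 0.35 rad).
It fails at once if the wrench is forced against the strainer (more than 120 N) (contact force between wrench and trap above 120 N).
It fails at once if a bystander is moved more than 30 mm (distance of any of spray, tin, bin from where it was at the start of the episode above 0.03 m).
It also fails if it takes over 72 s, if anything falls off the work surface, if the arm or the gripper's body presses on something with over 40 N, if the wrist force passes 120 N, or if a joint passes its speed limit or range.

## Robot

A 7-joint arm with a two-finger parallel gripper is mounted at the origin on the work surface. World frame = base frame: x ahead of the robot, y to its left, z up, the work surface at z = 0. Lengths are in m, angles in rad, forces in N, time in s.
With the tool pointing down it reaches from about 0.4 to 0.85 m from the base axis. Payload 10.4 kg.
Tool frame: the origin (TCP) lies at the very end of the fingers, on their centre line; the grasp point (between the pads) lies r.tcp_to_grasp behind it (r.tcp_to_grasp is the distance from the TCP to the grasp point, in m); z points along the fingers, y is the line along which they close (so a half turn about z gives the same grasp; the last joint's range is limited). The gripper opens to 87 mm and grips with 3 to 60 N. Pads are 19 mm wide; open, the fingers measure 117 mm over their backs; the gripper's body (75 mm by 190 mm) begins 51 mm behind the grasp point.
Start: joints at [1.241, 0.332, -0.065, 1.46, 0.022, 1.35, -0.088], TCP at [0.189, -0.596, 0.223] pointing down, gripper open.
Joint ranges: [-2.6, 2.6], [-0.5, 2.12], [-1.47, 1.34], [0.16, 2.42], [-1.27, 4.41], [0.06, 2.06], [-2.6, 2.6]. Speed limits (rad/s): [2.22, 2.22, 2.79, 2.79, 3.14, 3.14, 3.14].

## Interface

Orientations are given as a unit quaternion [x, y, z, w].
In Python, from bench import monitor, cams, ticket, r gives the robot as it stands.
- The arm moves only by the shell command python3 -m crank 'ROWS' [OPENING] [FORCE]. ROWS is a JSON object whose one key "steps" holds a list of rows, each a list of 2 entries, a list of its own where there are three numbers: the shift along the world's x, y, z in units of 25 mm (1.0 is 25 mm), then the turn, a rotation vector about the world's x, y, z in units of 5 degrees (1.0 is 5 degrees). In form: {"steps": [[[x, y, z], [ax, ay, az]], ...]}. A call has 1 to 10 rows; each row shifts and turns the commanded pose from where the row before left it; what a row does not reach is not made up. A row lasts 1/12 s, in which the tool goes at most 41.7 mm and 7.16 degrees, less where a joint would pass 70% of its speed; a pose out of reach is approached as far as the arm can. A call is refused whole if a number of a shift passes 1 or a number of a turn 1, either way. A call with a gripper value outside its range is refused whole. OPENING is the finger opening in mm, from 0 to 87, set as the call begins (- or left out, the last holds). The fingers move at their own pace and stop on an object; FORCE is the grip in N (left out, the last holds). Time passes only in rows, so rows that do not move let the fingers close. It gives the time, the measured TCP pose, the force, the opening and the grip force at its end, in the units of the state.
- monitor.read_state(): the state, without advancing time (a new reading comes with each control period).
- cams.camera(name): name is "scene" or "side" or "wrist"; returns a dict with "pixels" (420x560x3 uint8, blue, green, red), "z_map" (420x560 float32, m along the optical axis (not along the pixel's ray), 0 where there is no reading), "vfov" (degrees; the focal length in pixels is half the picture's height over the tangent of half this angle, whatever the lens; pixels are square), "cx", "cy" (the principal point, pixels), "k1" (the pictures are not rectified: a ray, as slopes to the right and down, at radius r is drawn at 1 + k1 r^2 times it, then the intrinsics apply), "T" (4x4, takes a point from camera to world coordinates). Camera axes: x right, y up, looking along -z (the intrinsics and any distortion apply to the point x, -y, -z); pixel columns grow to the right and rows downward; lengths in m; the calibration is good to about 2 mm. A picture is of the moment at which its call begins.
- ticket.close_job(): hands the job in; it is judged then, once.
The state is a dict: "time": time; "joint_positions": joint angles; "joint_vel": joint speeds; "joint_torque": joint torques, N m; "ee_pos": TCP position; "eef_rot": TCP orientation; "ft_force": force on the tool from outside, world axes, zero at the start; "torque": the same for the moment, N m; "width": finger opening in m; "grip_force": force on a finger pad.
Only numpy, scipy, OpenCV 4.12 (cv2) and the standard library are available. Lean on these libraries where they do the work, as an engineer would, in place of code of your own. Each camera call takes 0.05 s, during which the arm holds its last target. There are 200 camera calls.

## Working session

There is one attempt and no reset: what is moved stays moved. The work goes in short steps, Python scripts to look and compute and a shell command to move; the robot and the scene stay as the last step left them, time stands still between calls to the robot, and variables do not carry over. Pictures are saved under pics/ and viewed, at most 10 in all, crops included, and the job is handed in when it is done.

```bash
ls; mkdir -p pics; cat > h.py <<'E'
import numpy as np, cv2
from bench import monitor, cams, ticket, r
def cam(n):
    c=cams.camera(n); h,w=c['pixels'].shape[:2]
    c['f']=h/2/np.tan(np.radians(c['vfov'])/2)
    c['K']=np.array([[c['f'],0,c['cx']],[0,c['f'],c['cy']],[0,0,1]]); c['D']=np.array([c['k1'],0,0,0,0.])
    return c
def slopes(c,uv): return cv2.undistortPoints(np.float64(uv).reshape(-1,1,2),c['K'],c['D']).reshape(-1,2)
def rays(c,uv):
    s=slopes(c,uv); d=np.c_[s[:,0],-s[:,1],-np.ones(len(s))]
    return c['T'][:3,3], d@c['T'][:3,:3].T
def on_z(c,uv,z):
    o,d=rays(c,uv); return o+d*((z-o[2])/d[:,2])[:,None]
def cloud(c):
    h,w=c['z_map'].shape; u,v=np.meshgrid(np.arange(w),np.arange(h))
    o,d=rays(c,np.c_[u.ravel(),v.ravel()]); P=o+d*c['z_map'].reshape(-1,1); P[c['z_map'].ravel()==0]=np.nan
    return P.reshape(h,w,3)
E
python3 - <<'E'
from h import *
for n in('scene','side','wrist'):
    c=cam(n); cv2.imwrite(f'pics/{n}0.png',c['pixels']); print(n,c['f'],c['k1'],c['T'].round(3).tolist())
print(r.tcp_to_grasp, monitor.read_state())
E
```

```text
pics
scene 441.4657132722681 0.05030604151742943 [[0.849, -0.397, 0.347, 0.918], [0.528, 0.658, -0.537, -0.588], [-0.015, 0.64, 0.769, 0.896], [0.0, 0.0, 0.0, 1.0]]
side 388.22526821837823 -0.04552625642008911 [[0.855, 0.41, -0.319, 0.232], [-0.519, 0.671, -0.529, -0.528], [-0.003, 0.618, 0.786, 0.836], [0.0, 0.0, 0.0, 1.0]]
wrist 352.47477242078196 -0.024811944001345575 [[0.304, 0.91, 0.281, 0.266], [-0.953, 0.291, 0.088, -0.572], [-0.002, -0.294, 0.956, 0.384], [0.0, 0.0, 0.0, 1.0]]
0.0187 {'time': 0.15, 'joint_positions': array([ 1.24142239,  0.33269951, -0.0646607 ,  1.46071599,  0.02162566,
        1.34991937, -0.08851257]), 'joint_vel': array([ 0.00166752, -0.00137481, -0.00095456, -0.00283495,  0.00143674,
        0.00042712,  0.00112247]), 'joint_torque': array([ 4.07515117e-04, -6.23633265e+01,  2.43606255e-02, -3.90142286e+01,
       -6.14400627e-02,  3.72679078e-02,  1.35420873e-04]), 'ee_pos': array([ 0.18862368, -0.59555959,  0.22196908]), 'eef_rot': array([ 9.88261258e-01,  1.52772420e-01, -1.20735924e-04, -5.09271170e-04]), 'ft_force': array([0.73939554, 0.37007481, 0.38832983]), 'torque': array([0.00859563, 0.00502837, 0.0152836 ]), 'grip_force': 0.0, 'width': 0.08695760102928186}
```

View pics/scene0.png

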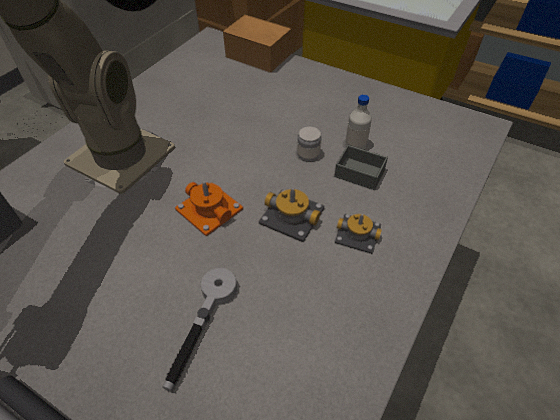

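View pics/side0.png

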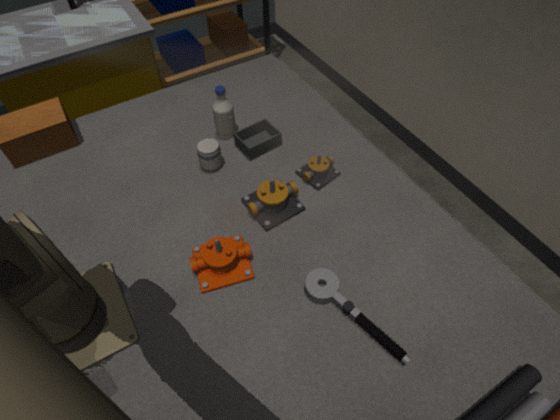

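The scene view shows the dark-plated brass trap at (292,205), larger than the one at (358,228), and an orange one at (208,205). The wrench socket is at (219,284) with its handle end at (170,382). In the side view the trap is at (272,195), the socket at (322,284) and the handle end at (405,358).

```bash
python3 - <<'E'
from h import *
ims=[]
for n,tp,wp in(('scene',(292,205),(219,284)),('side',(272,195),(322,284))):
    c=cam(n); P=cloud(c); I=c['pixels']; hsv=cv2.cvtColor(I,cv2.COLOR_BGR2HSV)
    z=P[...,2]
    V,U=np.indices(z.shape)
    near=lambda p,rad:(abs(U-p[0])<rad)&(abs(V-p[1])<rad)
    print(n,'bench z',np.nanmedian(z[V>250]))
    # nut face
    m=near(tp,35)&(z>.052)&(z<.066)
    q=P[m]; print(' nut face pts',m.sum(),'medz',np.median(q[:,2]),'minEnclosing',cv2.minEnclosingCircle(q[:,:2].astype(np.float32)))
    m=near(tp,40)&(z>.085)&(z<.115); print(' stem',m.sum(),np.median(P[m],0),P[m][:,2].max())
    m=near(tp,40)&(z>.067)&(z<.08); q=P[m]; print(' lug band',m.sum(), q.round(3).tolist()[:40])
    # socket
    m=near(wp,28)&(z>.026)&(z<.04); q=P[m]; print(' socket',m.sum(),'medz',np.median(q[:,2]),cv2.minEnclosingCircle(q[:,:2].astype(np.float32)),np.median(q,0))
    # handle: z>.012 points around, black
    m=(hsv[...,2]<60)&(z>.02)&(z<.045)&(np.hypot(U-wp[0],V-wp[1])<130)&(V>wp[1])
    q=P[m]; L=cv2.fitLine(q[:,:2].astype(np.float32),cv2.DIST_HUBER,0,.01,.01).ravel(); print(' handle',m.sum(),np.median(q,0),L,np.degrees(np.arctan2(L[1],L[0])))
    ims.append(cv2.resize(I[tp[1]-40:tp[1]+40,tp[0]-40:tp[0]+40],(400,400),interpolation=cv2.INTER_CUBIC))
cv2.imwrite('pics/trap1.png',np.hstack(ims))
E
```

```text
scene bench z -0.0012212080354921384
 nut face pts 609 medz 0.05930711385623011 minEnclosing ((0.554636538028717, 0.06145966798067093), 0.06875310093164444)
 stem 32 [0.55430099 0.05703908 0.09486373] 0.10484231797945609
 lug band 56 [[0.522, 0.068, 0.07], [0.526, 0.066, 0.074], [0.524, 0.061, 0.074], [0.525, 0.063, 0.073], [0.528, 0.064, 0.074], [0.528, 0.069, 0.069], [0.531, 0.069, 0.071], [0.522, 0.059, 0.071], [0.524, 0.06, 0.071], [0.527, 0.061, 0.072], [0.53, 0.06, 0.075], [0.53, 0.066, 0.069], [0.532, 0.067, 0.069], [0.522, 0.059, 0.067], [0.526, 0.058, 0.071], [0.528, 0.058, 0.072], [0.531, 0.059, 0.073], [0.532, 0.063, 0.07], [0.53, 0.06, 0.068], [0.547, 0.056, 0.077], [0.557, 0.059, 0.08], [0.546, 0.058, 0.071], [0.551, 0.055, 0.076], [0.553, 0.055, 0.077], [0.557, 0.059, 0.076], [0.557, 0.064, 0.072], [0.546, 0.057, 0.068], [0.55, 0.056, 0.071], [0.555, 0.053, 0.076], [0.557, 0.055, 0.076], [0.558, 0.058, 0.074], [0.558, 0.063, 0.069], [0.551, 0.055, 0.069], [0.554, 0.054, 0.071], [0.556, 0.056, 0.07], [0.558, 0.058, 0.07], [0.554, 0.055, 0.067], [0.571, 0.065, 0.068], [0.
[... 991 characters left out ...]
, 0.056, 0.068], [0.549, 0.063, 0.073], [0.551, 0.061, 0.075], [0.552, 0.058, 0.076], [0.555, 0.057, 0.076], [0.533, 0.072, 0.071], [0.548, 0.061, 0.072], [0.55, 0.06, 0.071], [0.553, 0.059, 0.071], [0.555, 0.058, 0.071], [0.525, 0.073, 0.07], [0.527, 0.072, 0.07], [0.529, 0.071, 0.069], [0.531, 0.069, 0.07], [0.533, 0.066, 0.072], [0.548, 0.062, 0.067], [0.552, 0.057, 0.069], [0.554, 0.056, 0.069], [0.525, 0.069, 0.07], [0.527, 0.066, 0.072]]
 socket 1001 medz 0.030808749409832803 ((0.5295412540435791, -0.23943571746349335), 0.06587871164083481) [ 0.52830908 -0.22394627  0.03080875]
 handle 743 [ 0.55536561 -0.36780218  0.02987722] [ 0.2710426  -0.9625673   0.5530371  -0.36198112] -74.27368
```

View pics/trap1.png

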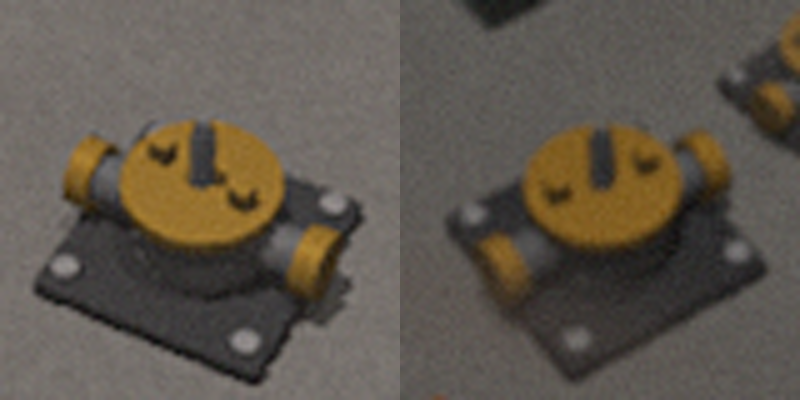

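```bash
cat > m.py <<'E'
from h import *
from scipy.optimize import least_squares
def circ(q):
    s=least_squares(lambda p:np.hypot(q[:,0]-p[0],q[:,1]-p[1])-p[2],[*q[:,:2].mean(0),.04],loss='soft_l1',f_scale=.001).x
    return s
def big(m): 
    cs,_=cv2.findContours(m.astype(np.uint8),cv2.RETR_EXTERNAL,cv2.CHAIN_APPROX_NONE); return max(cs,key=cv2.contourArea).reshape(-1,2)
E
cat > fix.py <<'E'
from m import *
for n,tp,wp in(('scene',(292,205),(219,284)),('side',(272,195),(322,284))):
    c=cam(n); P=cloud(c); I=c['pixels']; hsv=cv2.cvtColor(I,cv2.COLOR_BGR2HSV); z=P[...,2]; V,U=np.indices(z.shape)
    b=(np.hypot(U-tp[0],V-tp[1])<24)&(hsv[...,0]>12)&(hsv[...,0]<32)&(hsv[...,1]>110)&(z>.053)
    b=cv2.morphologyEx(b.astype(np.uint8),cv2.MORPH_OPEN,np.ones((5,5)))
    k=big(b); q=on_z(c,k,.06); print(n,'nut',circ(q)); 
    s=(np.hypot(U-wp[0],V-wp[1])<30)&(z>.027)&(z<.04)
    s=cv2.morphologyEx(s.astype(np.uint8),cv2.MORPH_OPEN,cv2.getStructuringElement(cv2.MORPH_ELLIPSE,(19,19)))
    q=on_z(c,big(s),.032); C=circ(q); print(' socket',C)
    qa=P[(z>.026)&(z<.04)&(np.hypot(P[...,0]-C[0],P[...,1]-C[1])<.25)&(P[...,1]<C[1]-.03)]
    for lo,hi in((.05,.075),(.1,.16),(.16,.22)):
        d=np.hypot(qa[:,0]-C[0],qa[:,1]-C[1]); g=qa[(d>lo)&(d<hi)]; e=g.mean(0)[:2]-C[:2]; print('  ',lo,len(g),np.percentile(g[:,2],[10,50,90]).round(4),np.degrees(np.arctan2(e[1],e[0])))
    st=P[(np.hypot(U-tp[0],V-tp[1])<40)&(z>.08)&(z<.115)]; print(' stem',st.mean(0))
    for nm in('lug',):
        l=P[(np.hypot(U-tp[0],V-tp[1])<40)&(z>.066)&(z<.08)]; 
        a=l[l[:,0]>.565][:,:2].mean(0); b_=l[l[:,0]<.54][:,:2].mean(0); print(' lugs',a,b_,np.degrees(np.arctan2(*(a-b_)[::-1])))
E
python3 fix.py
```

```text
scene nut [0.55437751 0.05665183 0.03977213]Traceback (most recent call last):
  File "fix.py", line 9, in <module>
    q=on_z(c,big(s),.032); C=circ(q); print(' socket',C)
             ~~~^^^
  File "m.py", line 7, in big
    cs,_=cv2.findContours(m.astype(np.uint8),cv2.RETR_EXTERNAL,cv2.CHAIN_APPROX_NONE); return max(cs,key=cv2.contourArea).reshape(-1,2)
                                                                                              ~~~^^^^^^^^^^^^^^^^^^^^^^^^
ValueError: max() iterable argument is empty
```

```bash
sed -i 's/    s=cv2.morphologyEx(s.astype/    s=cv2.morphologyEx(s.astype(np.uint8),cv2.MORPH_CLOSE,cv2.getStructuringElement(cv2.MORPH_ELLIPSE,(13,13)))\n&/' fix.py; python3 fix.py
```

```text
scene nut [0.55535994 0.05641312 0.03989908]
 socket [ 0.52397972 -0.21940391  0.03947228]
   0.05 93 [0.0294 0.0315 0.034 ] -78.41229220890116
   0.1 249 [0.0291 0.0317 0.0338] -77.59990130672495
   0.16 300 [0.0294 0.0318 0.0341] -77.5085460776156
 stem [0.55397911 0.05730095 0.09346252]
 lugs [0.57730538 0.05568049] [0.52782667 0.06271919] -8.09641084847754
side nut [0.55292    0.05875953 0.03894484]
 socket [ 0.52252006 -0.21663792  0.03892623]
   0.05 96 [0.0286 0.0307 0.0332] -77.15930443239503
   0.1 239 [0.028  0.0299 0.0321] -77.4375759682363
   0.16 260 [0.0284 0.0304 0.0326] -77.46740277481479
 stem [0.55173198 0.06063646 0.0932641 ]
 lugs [0.57826851 0.06000506] [0.52804581 0.06607722] -6.893868091877383
```

```bash
R='[[0.7,0.64,-0.1],[0,0,0.85]]'; python3 -m crank '{"steps":[[[0.7,0.64,-0.1],[0,0,0.85]],[[0.7,0.64,-0.1],[0,0,0.85]],[[0.7,0.64,-0.1],[0,0,0.85]],[[0.7,0.64,-0.1],[0,0,0.85]],[[0.7,0.64,-0.1],[0,0,0.85]],[[0.7,0.64,-0.1],[0,0,0.85]],[[0.7,0.64,-0.1],[0,0,0.85]],[[0.7,0.64,-0.1],[0,0,0.85]],[[0.7,0.64,-0.1],[0,0,0.85]],[[0.7,0.64,-0.1],[0,0,0.85]]]}'
python3 -m crank '{"steps":[[[0.7,0.64,-0.1],[0,0,0.85]],[[0.7,0.64,-0.1],[0,0,0.85]],[[0.7,0.64,-0.1],[0,0,0.85]],[[0.7,0.64,-0.1],[0,0,0.85]],[[0.7,0.64,-0.1],[0,0,0.85]],[[0.7,0.64,-0.1],[0,0,0.85]],[[0.7,0.64,-0.1],[0,0,0.85]],[[0.7,0.64,-0.1],[0,0,0.85]],[[0.7,0.64,-0.1],[0,0,0.85]],[[0.7,0.64,-0.1],[0,0,0.85]]]}'
cat > w.py <<'E'
from m import *
from scipy.spatial.transform import Rotation as Ro
import sys
s=monitor.read_state(); M=Ro.from_quat(s['eef_rot']).as_matrix()
print('tcp',s['ee_pos'].round(4),'yaw y',np.degrees(np.arctan2(M[1,1],M[0,1])).round(2),'z',M[:,2].round(3),'t',s['time'],'F',s['ft_force'].round(2),'w',s['width'],s['grip_force'])
if len(sys.argv)>1:
    c=cam('wrist'); cv2.imwrite(sys.argv[1],c['pixels'])
E
python3 w.py pics/w1.png
```

```text
time: 1.23
ee_pos: [0.3646, -0.435, 0.1976]
eef_rot: [0.865, 0.502, 0.0, 0.0]
ft_force: [0.8, 0.1, -0.6]
width: 0.0872
grip_force: 0.0
time: 2.07
ee_pos: [0.5395, -0.2751, 0.1725]
eef_rot: [0.624, 0.781, 0.0, 0.0]
ft_force: [-0.6, -0.5, 0.9]
width: 0.0869
grip_force: 0.0
tcp [ 0.5395 -0.2751  0.1725] yaw y 12.77 z [ 0. -0. -1.] t 2.0667 F [-0.6  -0.47  0.87] w 0.08691860553460509 0.0
```

View pics/w1.png

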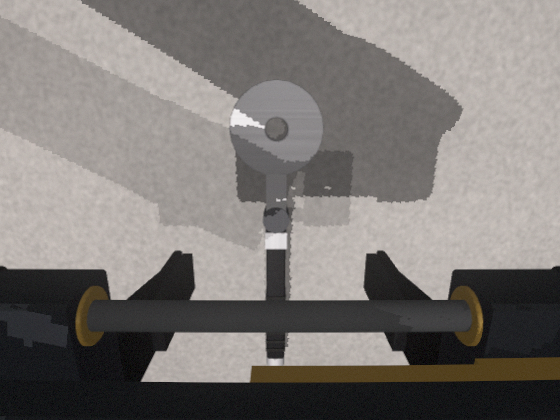

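The wrist view shows the socket disc at (276,128) with the bore in its middle. The neck and handle run straight down the image, between the fingers.

```bash
cat > ws.py <<'E'
from m import *
c=cam('wrist'); P=cloud(c); z=P[...,2]; V,U=np.indices(z.shape)
s=(z>.027)&(z<.04)&(V<175); k=cv2.morphologyEx(s.astype(np.uint8),cv2.MORPH_CLOSE,np.ones((25,25))); k=cv2.morphologyEx(k,cv2.MORPH_OPEN,cv2.getStructuringElement(cv2.MORPH_ELLIPSE,(41,41)))
C=circ(on_z(c,big(k),.032)); print('socket',C,'top z',np.median(z[s]))
for a,b in((178,202),(235,290)):
    for m in ((z>.02)&(z<.045)&(V>=a)&(V<b)&(abs(U-276)<25),):
        g=P[m]; e=g.mean(0)[:2]-C[:2]; print(len(g),g.mean(0),np.hypot(*e),np.degrees(np.arctan2(e[1],e[0])))
E
python3 ws.py
```

```text
socket [ 0.52354279 -0.21669787  0.03841894] top z 0.03173760799793013
488 [ 0.53391055 -0.26388304  0.03165594] 0.04831076771094944 -77.60761531383285
1078 [ 0.54872872 -0.33110163  0.03194329] 0.11714329278325633 -77.58441127080677
```

```bash
python3 -m crank '{"steps":[[[-0.12,-0.02,-0.8],[0,0,-0.07]],[[0,0,-0.8],[0,0,0]],[[0,0,-0.8],[0,0,0]],[[0,0,-0.8],[0,0,0]],[[0,0,-0.8],[0,0,0]],[[0,0,-0.8],[0,0,0]],[[0,0,-0.8],[0,0,0]],[[0,0,-0.6],[0,0,0]],[[0,0,-0.4],[0,0,0]],[[0,0,0],[0,0,0]]]}' 87 50
python3 w.py
python3 -m crank '{"steps":[[[0,0,0],[0,0,0]],[[0,0,0],[0,0,0]],[[0,0,0],[0,0,0]],[[0,0,0],[0,0,0]],[[0,0,0],[0,0,0]],[[0,0,0],[0,0,0]],[[0,0,0],[0,0,0]],[[0,0,0],[0,0,0]],[[0,0,0],[0,0,0]],[[0,0,0],[0,0,0]]]}' 0 50
```

```text
time: 3.0
ee_pos: [0.5342, -0.2763, 0.0055]
eef_rot: [0.628, 0.778, -0.0, -0.002]
ft_force: [-0.5, -0.3, -0.3]
width: 0.0874
grip_force: 0.0
tcp [ 0.5342 -0.2763  0.0055] yaw y 12.17 z [-0.003  0.001 -1.   ] t 3.0 F [-0.5  -0.29 -0.27] w 0.08736450281879261 0.0
time: 3.83
ee_pos: [0.5357, -0.2763, 0.0075]
eef_rot: [0.628, 0.778, 0.0, -0.0]
ft_force: [-0.3, -0.8, -0.5]
width: 0.0284
grip_force: 0.0
```

```bash
python3 -m crank '{"steps":[[[0,0,0],[0,0,0]],[[0,0,0],[0,0,0]],[[0,0,0],[0,0,0]],[[0,0,0],[0,0,0]],[[0,0,0],[0,0,0]],[[0,0,0],[0,0,0]]]}' 0 55
python3 -m crank '{"steps":[[[0,0,0.3],[0,0,0]],[[0,0,0.5],[0,0,0]],[[0,0,0.8],[0,0,0]],[[0,0,0.8],[0,0,0]],[[0,0,0.8],[0,0,0]],[[0,0,0.8],[0,0,0]],[[0,0,0.8],[0,0,0]],[[0,0,0.5],[0,0,0]],[[0,0,0.1],[0,0,0]],[[0,0,0],[0,0,0]]]}' 0 55
python3 w.py pics/w2.png
```

```text
time: 4.33
ee_pos: [0.5359, -0.2763, 0.0076]
eef_rot: [0.628, 0.778, 0.0, 0.0]
ft_force: [1.9, -0.7, -0.9]
width: 0.0178
grip_force: 55.0
time: 5.17
ee_pos: [0.536, -0.2765, 0.1434]
eef_rot: [0.628, 0.778, 0.0, 0.001]
ft_force: [0.5, -0.5, -5.2]
width: 0.0177
grip_force: 55.0
tcp [ 0.536  -0.2765  0.1434] yaw y 12.22 z [ 0.001 -0.001 -1.   ] t 5.1667 F [ 0.5  -0.53 -5.15] w 0.017659452794700114 54.971173563972116
```

View pics/w2.png

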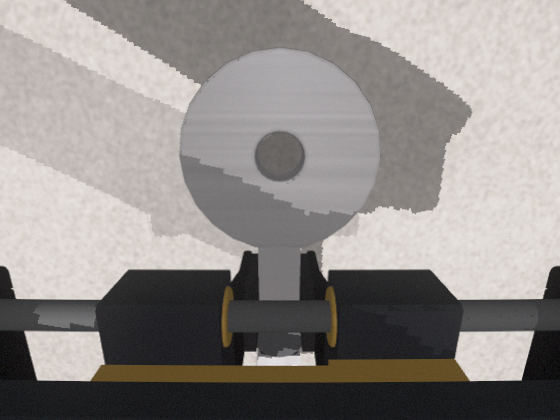

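The wrench is held: the socket disc is at (280,147) with the bore at (280,155), and the neck is between the pads. I'll measure the tilt and the socket axis relative to the tool.

```bash
cat > held.py <<'E'
from m import *
from scipy.spatial.transform import Rotation as Ro
s=monitor.read_state(); M=Ro.from_quat(s['eef_rot']).as_matrix(); t=s['ee_pos']
c=cam('wrist'); P=cloud(c); z=P[...,2]; V,U=np.indices(z.shape)
m=(abs(z-t[2]-.024)<.02)&(V<245)&(U>150)&(U<410)
m=cv2.erode(m.astype(np.uint8),np.ones((3,3)))>0
q=P[m]; A=np.linalg.lstsq(np.c_[q[:,:2],np.ones(len(q))],q[:,2],rcond=None)[0]
n=np.array([-A[0],-A[1],1]); n/=np.linalg.norm(n)
k=cv2.morphologyEx(m.astype(np.uint8),cv2.MORPH_CLOSE,np.ones((71,71))); k=cv2.morphologyEx(k,cv2.MORPH_OPEN,cv2.getStructuringElement(cv2.MORPH_ELLIPSE,(61,61)))
o,d=rays(c,big(k)); lam=(A[2]-o[2]+A[0]*o[0]+A[1]*o[1])/(d[:,2]-A[0]*d[:,0]-A[1]*d[:,1]); h=o+d*lam[:,None]
C=circ(h); top=np.array([C[0],C[1],A[0]*C[0]+A[1]*C[1]+A[2]]); und=top-.032*n
print('socket r',C[2],'top',top.round(4),'underside',und.round(4),'normal',n.round(4),'tilt deg',np.degrees(np.arccos(n[2])).round(2))
e=t[:2]-C[:2]; print('psi',np.degrees(np.arctan2(e[1],e[0])),'dist',np.hypot(*e))
print('under in tool', (M.T@(und-t)).round(4))
E
python3 held.py; python3 w.py
```

```text
socket r 0.03830342239088672 top [ 0.5226 -0.217   0.1659] underside [ 0.5226 -0.2171  0.1339] normal [2.0e-04 2.6e-03 1.0e+00] tilt deg 0.15
psi -77.88482280533846 dist 0.060593675277141185
under in tool [0.0605 0.0001 0.0083]
tcp [ 0.535  -0.2761  0.1414] yaw y 12.23 z [-0.002  0.001 -1.   ] t 5.2667 F [-0.13 -0.41 -5.86] w 0.017968515951794165 54.971086950972676
```

```bash
python3 -m crank '{"steps":[[[0.1,0.3,0.4],[0,0,0.2]],[[0.17,0.7,0.4],[0,0,0.35]],[[0.17,1,0.2],[0,0,0.35]],[[0.17,1,0],[0,0,0.35]],[[0.17,1,0],[0,0,0.35]],[[0.17,1,0],[0,0,0.35]],[[0.17,1,0],[0,0,0.35]],[[0.17,1,0],[0,0,0.35]],[[0.17,1,0],[0,0,0.35]],[[0.17,1,0],[0,0,0.35]]]}'
python3 -m crank '{"steps":[[[0.15,0.9,0],[0,0,0.2]],[[0.1,0.7,0],[0,0,0.1]],[[0.1,0.4,0],[0,0,0]],[[0.1,0.2,0],[0,0,0]],[[0,0,0],[0,0,0]],[[0,0,0],[0,0,0]]]}'
python3 w.py; python3 held.py
cat > hov.py <<'E'
from m import *
from scipy.spatial.transform import Rotation as Ro
I=[]
for n in('scene','side'):
    s=monitor.read_state(); t=s['ee_pos']
    c=cam(n); P=cloud(c); z=P[...,2]; zt=t[2]+.0241
    m=(abs(z-zt)<.007)&(np.hypot(P[...,0]-.554,P[...,1]-.0575)<.055)
    k=cv2.morphologyEx(m.astype(np.uint8),cv2.MORPH_CLOSE,np.ones((9,9))); k=cv2.morphologyEx(k,cv2.MORPH_OPEN,cv2.getStructuringElement(cv2.MORPH_ELLIPSE,(19,19)))
    b=big(k); print(n,'socket',circ(on_z(c,b,zt)).round(4),'px',m.sum(),'z',np.median(z[m]).round(4))
    x,y=b.mean(0).astype(int); I.append(cv2.resize(c['pixels'][y-50:y+50,x-50:x+50],(400,400),interpolation=cv2.INTER_CUBIC))
cv2.imwrite('pics/hov.png',np.hstack(I))
E
python3 hov.py
```

```text
time: 6.1
ee_pos: [0.5764, -0.0468, 0.1682]
eef_rot: [0.505, 0.863, 0.0, 0.0]
ft_force: [0.2, -0.7, -4.6]
width: 0.0176
grip_force: 55.0
time: 6.6
ee_pos: [0.5877, 0.0033, 0.1676]
eef_rot: [0.496, 0.868, -0.0, 0.0]
ft_force: [-0.1, -0.5, -4.9]
width: 0.0177
grip_force: 55.0
tcp [0.5877 0.0033 0.1676] yaw y 30.47 z [-0. -0. -1.] t 6.6 F [-0.14 -0.52 -4.93] w 0.017704567630221713 54.971183901652694
socket r 0.03833650707850335 top [0.5567 0.0554 0.1913] underside [0.5568 0.0553 0.1593] normal [-0.0015  0.0026  1.    ] tilt deg 0.17
psi -59.284141856633056 dist 0.06068535796555734
under in tool [ 0.0606 -0.0003  0.0083]Traceback (most recent call last):
  File "hov.py", line 9, in <module>
    b=big(k); print(n,'socket',circ(on_z(c,b,zt)).round(4),'px',m.sum(),'z',np.median(z[m]).round(4))
  File "m.py", line 7, in big
    cs,_=cv2.findContours(m.astype(np.uint8),cv2.RETR_EXTERNAL,cv2.CHAIN_APPROX_NONE); return max(cs,key=cv2.contourArea).reshape(-1,2)
                                                                                              ~~~^^^^^^^^^^^^^^^^^^^^^^^^
ValueError: max() iterable argument is empty
```

```bash
python3 -m crank '{"steps":[[[-0.12,0.1,-0.4],[0,0,0]],[[0,0,-0.4],[0,0,0]],[[0,0,-0.2],[0,0,0]],[[0,0,0],[0,0,0]],[[0,0,0],[0,0,0]],[[0,0,0],[0,0,0]]]}'
python3 held.py; python3 - <<'E'
from h import *
w=cam('wrist');sc=cam('scene');sd=cam('side')
P=cloud(w);z=P[...,2]; V,U=np.indices(z.shape)
m=(z>.08)&(z<.12)&(V<245); print('stem pts wrist',m.sum(),P[m].mean(0) if m.any() else '',P[m][:,2].max() if m.any() else '')
def crop(c,x,y,h=60): return cv2.resize(c['pixels'][max(0,y-h):y+h,x-h:x+h],(400,300))
def px(c,p):
    q=np.linalg.inv(c['T'])@np.r_[p,1]; q=q[:3]*[1,-1,-1]; return cv2.projectPoints(q.reshape(1,1,3),np.zeros(3),np.zeros(3),c['K'],c['D'])[0].ravel().astype(int)
a=[crop(c,*px(c,[.554,.0575,.13])) for c in(sc,sd)]
cv2.imwrite('pics/hov.png',np.vstack([np.hstack(a),np.hstack([cv2.resize(w['pixels'],(400,300)),crop(w,280,150,45)])]))
E
```

```text
time: 7.2
ee_pos: [0.5849, 0.0061, 0.1427]
eef_rot: [0.496, 0.868, 0.0, 0.0]
ft_force: [0.6, 0.6, -5.1]
width: 0.0175
grip_force: 55.0
socket r 0.03832397722176035 top [0.5539 0.0583 0.1664] underside [0.554  0.0582 0.1344] normal [-0.0014  0.0023  1.    ] tilt deg 0.16
psi -59.289482338431846 dist 0.060691261946332106
under in tool [ 0.0606 -0.0003  0.0083]
stem pts wrist 217 [0.55465168 0.05899759 0.10036702] 0.1061847781985158
```

View pics/hov.png

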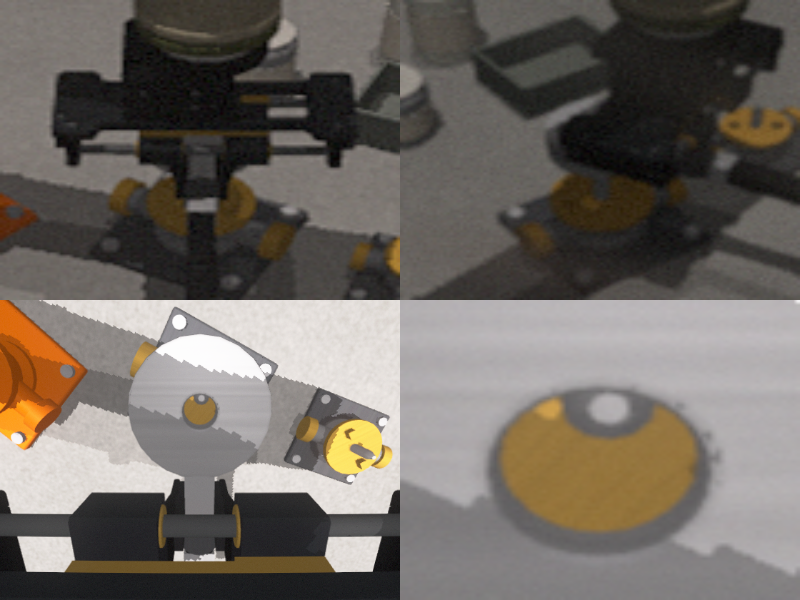

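The wrist view shows the stem tip through the bore at crop (608,408), close to the bore's rear edge because of parallax. The nearby small trap is at panel (345,445). Before lowering I'll check the tip position and the clearance to the small trap.

```bash
python3 - <<'E'
from h import *
w=cam('wrist');P=cloud(w);z=P[...,2]; V,U=np.indices(z.shape)
m=(z>.08)&(z<.12)&(V<245)
for t in(.09,.1,.103): g=P[m&(z>t)]; print(t,len(g),g.mean(0).round(4))
d=np.hypot(P[...,0]-.554,P[...,1]-.058)
g=P[(d>.06)&(z>.01)&(z<.12)&(U>400)&(V<340)]; print('small trap',g.min(0).round(3),g.max(0).round(3))
hi=g[g[:,2]>.035]; print(hi.mean(0),hi.min(0),hi.max(0))
E
```

```text
0.09 217 [0.5547 0.059  0.1003]
0.1 121 [0.5544 0.0599 0.1035]
0.103 81 [0.5543 0.0602 0.1045]
small trap [0.673 0.045 0.01 ] [0.783 0.145 0.079]
[0.7236984  0.09520226 0.04540082] [0.67435891 0.06424103 0.03500136] [0.7810782  0.12565334 0.07900202]
```

```bash
python3 -m crank '{"steps":[[[0.01,0.06,-0.2],[0,0,0]],[[0,0,-0.2],[0,0,0]],[[0,0,-0.2],[0,0,0]],[[0,0,-0.2],[0,0,0]],[[0,0,-0.2],[0,0,0]],[[0,0,-0.2],[0,0,0]],[[0,0,-0.2],[0,0,0]],[[0,0,-0.2],[0,0,0]],[[0,0,0],[0,0,0]],[[0,0,0],[0,0,0]]]}'
python3 w.py; python3 held.py; python3 - <<'E'
from h import *
w=cam('wrist');P=cloud(w);z=P[...,2]; V,U=np.indices(z.shape)
cv2.imwrite('pics/in1.png',cv2.resize(w['pixels'][90:220,200:360],(480,390)))
m=(abs(z-.105)<.006)&(V<245)&(abs(U-280)<40)&(abs(V-150)<40); print(m.sum(),P[m].mean(0))
E
```

```text
time: 8.28
ee_pos: [0.5849, 0.0077, 0.1023]
eef_rot: [0.496, 0.868, -0.0, -0.0]
ft_force: [0.3, -0.3, -5.1]
width: 0.0177
grip_force: 55.0
tcp [0.5849 0.0077 0.1023] yaw y 30.48 z [-0.001  0.    -1.   ] t 8.2833 F [ 0.27 -0.26 -5.08] w 0.01767172052591138 54.971044985577464
socket r 0.03833647145637802 top [0.5538 0.0598 0.1261] underside [0.5539 0.0598 0.0941] normal [-0.001   0.0019  1.    ] tilt deg 0.12
psi -59.229864737081996 dist 0.06068725502659331
under in tool [ 0.0606 -0.0003  0.0082]
259 [0.5540478  0.06067369 0.10279673]
```

View pics/in1.png

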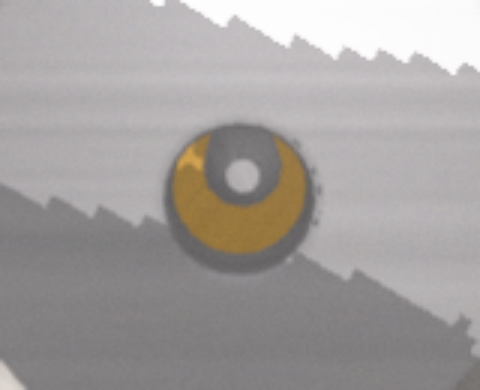

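The stem tip at (242,175) is well inside the bore at (240,198), with no contact force, so I'll keep lowering.

```bash
python3 -m crank '{"steps":[[[0,0.02,-0.2],[0,0,0]],[[0,0,-0.2],[0,0,0]],[[0,0,-0.2],[0,0,0]],[[0,0,-0.15],[0,0,0]],[[0,0,-0.1],[0,0,0]],[[0,0,-0.1],[0,0,0]],[[0,0,-0.1],[0,0,0]],[[0,0,-0.1],[0,0,0]],[[0,0,0],[0,0,0]],[[0,0,0],[0,0,0]]]}'
python3 held.py
python3 -m crank '{"steps":[[[0,0,-0.05],[0,0,0]],[[0,0,-0.05],[0,0,0]],[[0,0,-0.05],[0,0,0]],[[0,0,-0.05],[0,0,0]],[[0,0,0],[0,0,0]],[[0,0,0],[0,0,0]]]}'
python3 held.py
```

```text
time: 9.22
ee_pos: [0.585, 0.0082, 0.0737]
eef_rot: [0.496, 0.868, 0.0, -0.0]
ft_force: [1.0, -0.9, -4.4]
width: 0.0175
grip_force: 55.0
socket r 0.03831575986980624 top [0.5539 0.0603 0.0976] underside [0.554  0.0603 0.0656] normal [-0.0016  0.0025  1.    ] tilt deg 0.17
psi -59.24401885178011 dist 0.06069690108139122
under in tool [ 0.0606 -0.0003  0.0082]
time: 9.77
ee_pos: [0.5849, 0.0081, 0.0687]
eef_rot: [0.496, 0.868, -0.0, -0.0]
ft_force: [0.4, 0.7, -5.1]
width: 0.0175
grip_force: 55.0
socket r 0.03828003242116815 top [0.5539 0.0603 0.0926] underside [0.5539 0.0602 0.0606] normal [-0.0016  0.0026  1.    ] tilt deg 0.17
psi -59.23229382183659 dist 0.060741770536418375
under in tool [ 0.0606 -0.0003  0.0081]
```

```bash
python3 -m crank '{"steps":[[[0,0,-0.03],[0,0,0]],[[0,0,0],[0,0,0]],[[0,0,0],[0,0,0]]]}'
python3 -m crank '{"steps":[[[0,0,0],[0,0,0]],[[0,0,0],[0,0,0]],[[0,0,0],[0,0,0]],[[0,0,0],[0,0,0]],[[0,0,0],[0,0,0]],[[0,0,0],[0,0,0]],[[0,0,0],[0,0,0]],[[0,0,0],[0,0,0]]]}' 50
python3 held.py
python3 - <<'E'
from h import *
for n in('scene','side'):
    c=cam(n);P=cloud(c);H=cv2.cvtColor(c['pixels'],cv2.COLOR_BGR2HSV);z=P[...,2]
    m=(H[...,0]<12)&(H[...,1]>150)&(z>.005)&(z<.13)&(np.hypot(P[...,0]-.45,P[...,1])<.2); g=P[m]; print(n,'orange',g.min(0).round(3),g.max(0).round(3),np.median(g,0).round(3), np.median(g[g[:,2]>.052],0))
E
```

```text
time: 10.07
ee_pos: [0.5851, 0.0082, 0.0681]
eef_rot: [0.496, 0.868, 0.0, 0.0]
ft_force: [-0.5, -0.0, -5.7]
width: 0.0172
grip_force: 55.0
time: 10.73
ee_pos: [0.585, 0.0082, 0.0681]
eef_rot: [0.496, 0.868, 0.0, 0.0]
ft_force: [0.2, -0.3, 0.4]
width: 0.0491
grip_force: 0.0
socket r 0.0382385263291256 top [0.5542 0.0602 0.0918] underside [0.5541 0.0603 0.0598] normal [ 0.0016 -0.0022  1.    ] tilt deg 0.15
psi -59.33847651382827 dist 0.06048856851683587
under in tool [ 0.0606 -0.0002  0.0083]
scene orange [ 0.278 -0.112  0.005] [0.616 0.028 0.099] [ 0.369 -0.047  0.037] [ 0.35982965 -0.03715278  0.05933201]
side orange [ 0.278 -0.109  0.005] [0.429 0.042 0.106] [ 0.347 -0.054  0.021] [ 0.35169667 -0.03818844  0.05906197]
```

```bash
python3 -m crank '{"steps":[[[0,0,0.4],[0,0,0]],[[0,0,0.7],[0,0,0]],[[0,0,0.7],[0,0,0]],[[0,0,0.6],[0,0,0]],[[0.5,-0.44,0],[0,0,0]],[[0.7,-0.6,0],[0,0,0]],[[0.7,-0.6,0],[0,0,0]],[[0.7,-0.6,0],[0,0,0]],[[0.7,-0.6,0],[0,0,0]],[[0.7,-0.6,0],[0,0,0]]]}' 50
python3 -m crank '{"steps":[[[0.2,-0.1,0],[0,0,0]],[[0,0,0],[0,0,0]],[[0,0,0],[0,0,0]],[[0,0,0],[0,0,0]],[[0,0,0],[0,0,0]],[[0,0,0],[0,0,0]],[[0,0,0],[0,0,0]],[[0,0,0],[0,0,0]]]}' 0 20
python3 - <<'E'
from h import *
c=cam('side');cv2.imwrite('pics/s2.png',c['pixels'])
E
python3 w.py
```

```text
time: 11.72
ee_pos: [0.6859, -0.0787, 0.1289]
eef_rot: [0.496, 0.868, 0.0, 0.0]
ft_force: [-0.4, 0.5, 0.6]
width: 0.0499
grip_force: 0.0
time: 12.38
ee_pos: [0.6899, -0.0801, 0.1283]
eef_rot: [0.496, 0.868, 0.0, 0.0]
ft_force: [0.0, -0.3, -0.0]
width: 0.0049
grip_force: 0.0
tcp [ 0.6899 -0.0802  0.1282] yaw y 30.48 z [ 0. -0. -1.] t 12.4333 F [-0.43  1.34  0.45] w 0.003630724654774929 0.0
```

View pics/s2.png

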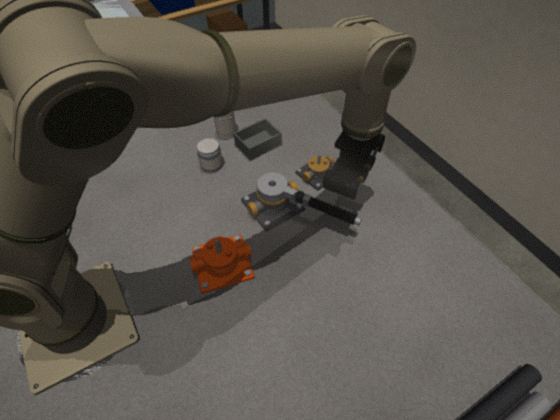

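The side view shows the wrench on the strainer at (273,187), with its handle end at (355,215) and the hand beside it at (345,180). Next I'll lower the hand and work out the arc.

```bash
python3 -m crank '{"steps":[[[0,0,-0.4],[0,0,0]],[[0,0,-0.6],[0,0,0]],[[0,0,-0.6],[0,0,0]],[[0,0,-0.5],[0,0,0]],[[0,0,-0.3],[0,0,0]],[[0,0,0],[0,0,0]],[[0,0,0],[0,0,0]]]}'
cat > fold.py <<'E'
from h import *
A=np.array([.554,.0602])
for n in('scene','side'):
    c=cam(n);P=cloud(c);z=P[...,2];I=c['pixels'];d=np.hypot(P[...,0]-A[0],P[...,1]-A[1])
    ang=np.degrees(np.arctan2(P[...,1]-A[1],P[...,0]-A[0]))
    ok=(z>.085)&(z<.1)&(ang<-40)&(ang>-135)
    a=P[ok&(d>.045)&(d<.07)]; b=P[ok&(d>.1)&(d<.24)&(I.max(2)<90)]
    if len(a)>15:
        e=a.mean(0)[:2]-A; p1=np.degrees(np.arctan2(e[1],e[0]))
    else: p1=np.nan
    if len(b)>40:
        L=cv2.fitLine(b[:,:2].astype(np.float32),cv2.DIST_HUBER,0,.01,.01).ravel(); p2=np.degrees(np.arctan2(-abs(L[1]),-np.sign(L[1])*L[0]))
        e=b.mean(0)[:2]-A
    else: p2=np.nan;e=[1,0]
    print(n,len(a),len(b),'neck',p1,'handle line',p2,'handle from axis',np.degrees(np.arctan2(e[1],e[0])),'rad',np.hypot(*e))
E
python3 fold.py; python3 w.py; python3 - <<'E'
import numpy as np
A=np.array([.554,.0602]); 
for f in range(-46,-120,-4):
    f0,f1=np.radians(f),np.radians(f-2); print(f,(.1925*(np.array([np.cos(f1),np.sin(f1)])-[np.cos(f0),np.sin(f0)])/.025).round(3))
E
```

```text
time: 13.02
ee_pos: [0.6898, -0.0802, 0.0674]
eef_rot: [0.496, 0.868, -0.0, -0.001]
ft_force: [0.0, 1.2, 0.3]
width: 0.0009
grip_force: 0.0
scene 21 270 neck -67.96497365412633 handle line -62.293957 handle from axis -58.245403402996715 rad 0.19896729718583403
side 67 245 neck -60.403449908937056 handle line -60.359684 handle from axis -60.90916728070193 rad 0.16021136656698456
tcp [ 0.6905 -0.0802  0.0688] yaw y 30.48 z [ 0.001  0.    -1.   ] t 13.1167 F [-0.41 -0.06  0.22] w 0.000650357102248013 0.0
-46 [-0.197 -0.183]
-50 [-0.209 -0.169]
-54 [-0.22  -0.154]
-58 [-0.23  -0.138]
-62 [-0.239 -0.122]
-66 [-0.247 -0.105]
-70 [-0.254 -0.088]
-74 [-0.26 -0.07]
-78 [-0.264 -0.051]
-82 [-0.267 -0.033]
-86 [-0.268 -0.014]
-90 [-0.269  0.005]
-94 [-0.268  0.023]
-98 [-0.265  0.042]
-102 [-0.262  0.06 ]
-106 [-0.257  0.079]
-110 [-0.251  0.096]
-114 [-0.244  0.114]
-118 [-0.235  0.13 ]
```

```bash
python3 -m crank '{"steps":[[[-0.2,-0.18,0],[0,0,-0.4]],[[-0.2,-0.18,0],[0,0,-0.4]],[[-0.21,-0.17,0],[0,0,-0.4]],[[-0.21,-0.16,0],[0,0,-0.4]],[[-0.22,-0.155,0],[0,0,-0.4]],[[-0.225,-0.145,0],[0,0,-0.4]],[[-0.23,-0.14,0],[0,0,-0.4]],[[-0.235,-0.13,0],[0,0,-0.4]],[[-0.24,-0.12,0],[0,0,-0.4]],[[-0.245,-0.11,0],[0,0,-0.4]]]}'
python3 w.py; python3 fold.py; python3 held.py
```

```text
time: 13.95
ee_pos: [0.6351, -0.1178, 0.0692]
eef_rot: [0.64, 0.768, 0.001, 0.001]
ft_force: [-1.0, 0.7, -1.3]
width: 0.0002
grip_force: 0.3
tcp [ 0.6351 -0.1178  0.0692] yaw y 10.37 z [ 0.002 -0.    -1.   ] t 13.95 F [-0.95  0.7  -1.32] w 0.0002497804791156034 0.2667080042010639
scene 0 164 neck nan handle line -103.93969 handle from axis -70.91943127454358 rad 0.2132280343860542
side 69 136 neck -73.24465065862498 handle line -72.82009 handle from axis -71.71981135039997 rad 0.20728745698470824
socket r 0.011491795814428411 top [ 0.5828 -0.0207  0.0922] underside [ 0.5767 -0.0218  0.0608] normal [0.1898 0.0346 0.9812] tilt deg 11.12
psi -61.999938380283496 dist 0.11058664774518541
under in tool [ 0.1054 -0.0396  0.0082]
```

```bash
python3 -m crank '{"steps":[[[-0.247,-0.105,0],[0,0,-0.4]],[[-0.25,-0.095,0],[0,0,-0.4]],[[-0.255,-0.085,0],[0,0,-0.4]],[[-0.257,-0.08,0],[0,0,-0.4]],[[-0.13,-0.035,0],[0,0,-0.2]]]}'
python3 w.py; python3 fold.py
```

```text
time: 14.52
ee_pos: [0.6065, -0.1276, 0.0687]
eef_rot: [0.698, 0.716, 0.0, 0.001]
ft_force: [1.1, -0.2, 1.1]
width: 0.0004
grip_force: 0.4
tcp [ 0.6065 -0.1276  0.0687] yaw y 1.45 z [ 0.001 -0.    -1.   ] t 14.5167 F [ 1.14 -0.18  1.06] w 0.0004037437847722503 0.40762379416264594
scene 0 149 neck nan handle line -96.44005 handle from axis -80.21346815834335 rad 0.2134733994005172
side 60 169 neck -82.02624398165463 handle line -86.03798 handle from axis -80.36173187628019 rad 0.20576233392838225
```

```bash
python3 -m crank '{"steps":[[[-0.13,-0.032,0],[0,0,-0.2]],[[-0.13,-0.03,0],[0,0,-0.2]],[[-0.131,-0.028,0],[0,0,-0.2]],[[-0.132,-0.026,0],[0,0,-0.2]]]}'
python3 w.py; python3 fold.py
```

```text
time: 14.95
ee_pos: [0.5929, -0.1305, 0.0681]
eef_rot: [0.723, 0.691, 0.0, 0.0]
ft_force: [-0.0, -0.2, 1.0]
width: 0.0002
grip_force: 0.4
tcp [ 0.5929 -0.1305  0.0681] yaw y -2.61 z [ 0.  0. -1.] t 14.95 F [-0.01 -0.16  0.97] w 0.00018178598167067537 0.44173895730637014
scene 47 137 neck -83.20182042028658 handle line -88.4761 handle from axis -84.49864164199994 rad 0.20954656908630262
side 61 190 neck -86.67094777989877 handle line -88.74164 handle from axis -84.6080382824885 rad 0.20248065669995843
```

```bash
python3 -m crank '{"steps":[[[-0.132,-0.024,0],[0,0,-0.2]],[[-0.132,-0.022,0],[0,0,-0.2]],[[-0.133,-0.02,0],[0,0,-0.2]],[[-0.133,-0.017,0],[0,0,-0.2]]]}'
python3 w.py; python3 fold.py
```

```text
time: 15.38
ee_pos: [0.5795, -0.1327, 0.0681]
eef_rot: [0.747, 0.665, 0.0, 0.0]
ft_force: [1.2, -0.2, 0.4]
width: -0.0
grip_force: 0.4
tcp [ 0.5795 -0.1327  0.0681] yaw y -6.63 z [ 0. -0. -1.] t 15.3833 F [ 1.17 -0.23  0.36] w -2.3592113627876816e-05 0.41287769068730995
scene 65 140 neck -90.03269293041438 handle line -91.1721 handle from axis -88.20248570587255 rad 0.20021874795470296
side 65 197 neck -90.65243413912677 handle line -88.10138 handle from axis -88.65373499497335 rad 0.20237711297310276
```

```bash
python3 -m crank '{"steps":[[[-0.133,-0.015,0],[0,0,-0.2]],[[-0.133,-0.013,0],[0,0,-0.2]],[[-0.134,-0.01,0],[0,0,-0.2]]]}'
python3 w.py; python3 fold.py
```

```text
time: 15.73
ee_pos: [0.5696, -0.1336, 0.068]
eef_rot: [0.764, 0.645, 0.0, 0.0]
ft_force: [1.3, -0.5, 0.6]
width: 0.0002
grip_force: 0.4
tcp [ 0.5696 -0.1336  0.068 ] yaw y -9.62 z [ 0.  0. -1.] t 15.7333 F [ 1.27 -0.53  0.57] w 0.00017144121284959492 0.40001881832722574
scene 68 146 neck -92.95431264249714 handle line -91.75096 handle from axis -90.85624097854304 rad 0.1888829315744172
side 63 202 neck -93.306230384917 handle line -88.43264 handle from axis -91.57784693197443 rad 0.20194472779501138
```

```bash
python3 -m crank '{"steps":[[[-0.134,-0.008,0],[0,0,-0.2]],[[-0.134,-0.006,0],[0,0,-0.2]],[[-0.134,-0.003,0],[0,0,-0.2]]]}'
python3 w.py; python3 fold.py
```

```text
time: 16.08
ee_pos: [0.5595, -0.1339, 0.0681]
eef_rot: [0.781, 0.625, 0.0, 0.0]
ft_force: [1.6, -1.6, -0.4]
width: 0.0003
grip_force: 0.4
tcp [ 0.5595 -0.1339  0.0681] yaw y -12.63 z [ 0.  0. -1.] t 16.0833 F [ 1.58 -1.65 -0.43] w 0.00029467712258652256 0.39563887316035107
scene 69 139 neck -96.11909303037709 handle line -94.54397 handle from axis -93.80923502467637 rad 0.1849750392123752
side 58 200 neck -96.26010861479512 handle line -91.36991 handle from axis -94.55059693683883 rad 0.2031757838566857
```

```bash
python3 -m crank '{"steps":[[[-0.134,0,0],[0,0,-0.2]],[[-0.134,0.002,0],[0,0,-0.2]],[[-0.134,0.005,0],[0,0,-0.2]]]}'
python3 w.py; python3 fold.py
```

```text
time: 16.43
ee_pos: [0.5494, -0.1338, 0.0681]
eef_rot: [0.797, 0.604, 0.0, 0.0]
ft_force: [0.7, -0.8, -0.0]
width: 0.0001
grip_force: 0.4
tcp [ 0.5494 -0.1338  0.0681] yaw y -15.63 z [ 0. -0. -1.] t 16.4333 F [ 0.73 -0.75 -0.05] w 0.00010578811968760488 0.401254104799591
scene 67 140 neck -98.94862485579564 handle line -96.73087 handle from axis -96.63333722204527 rad 0.18168640432277944
side 58 199 neck -99.23277569987007 handle line -91.3351 handle from axis -97.51058692890318 rad 0.2051084332535699
```

```bash
python3 -m crank '{"steps":[[[-0.134,0.007,0],[0,0,-0.2]],[[-0.134,0.01,0],[0,0,-0.2]],[[-0.134,0.012,0],[0,0,-0.2]]]}'
python3 w.py; python3 fold.py
```

```text
time: 16.78
ee_pos: [0.5405, -0.1332, 0.0685]
eef_rot: [0.812, 0.583, 0.001, 0.001]
ft_force: [5.6, -2.0, -1.2]
width: 0.0007
grip_force: 3.0
tcp [ 0.5405 -0.1332  0.0685] yaw y -18.62 z [ 0.003 -0.    -1.   ] t 16.7833 F [ 5.61 -2.05 -1.2 ] w 0.0007297523194666384 2.999866169557208
scene 68 142 neck -100.88898756704779 handle line -100.64921 handle from axis -99.42797326266029 rad 0.17443324764298418
side 59 203 neck -101.98066417672568 handle line -94.80227 handle from axis -99.91392877524213 rad 0.20633594004502806
```

```bash
python3 -m crank '{"steps":[[[-0.134,0.014,0],[0,0,-0.2]],[[-0.134,0.017,0],[0,0,-0.2]],[[-0.133,0.019,0],[0,0,-0.2]]]}'
python3 w.py; python3 fold.py
```

```text
time: 17.13
ee_pos: [0.5306, -0.1324, 0.0686]
eef_rot: [0.827, 0.562, 0.001, 0.001]
ft_force: [5.1, -2.9, -0.3]
width: 0.0006
grip_force: 3.0
tcp [ 0.5306 -0.1324  0.0686] yaw y -21.63 z [ 0.003 -0.001 -1.   ] t 17.1333 F [ 5.08 -2.89 -0.28] w 0.0006488926798450534 3.0176191588907386
scene 70 139 neck -100.8308620731818 handle line -105.44552 handle from axis -102.19525577460811 rad 0.16883691585628252
side 43 188 neck -104.10388550207631 handle line -98.826 handle from axis -102.89384610349471 rad 0.20872281378916208
```

The force rose to about 6 N and the neck stopped at -101°, so the nut is seated and the handle is folding. Two more small rows will give some margin; then I'll back off and measure.

```bash
python3 -m crank '{"steps":[[[-0.13,0.025,0],[0,0,-0.2]],[[-0.1,0.02,0],[0,0,-0.2]],[[0,0,0],[0,0,0]]]}'
python3 w.py
python3 -m crank '{"steps":[[[0.3,-0.08,0],[0,0,0]],[[0.5,-0.13,0],[0,0,0]],[[0.5,-0.1,0],[0,0,0]],[[0.4,0,0],[0,0,0]],[[0,0,0.6],[0,0,0]],[[0,0,0.9],[0,0,0]],[[0,0,0.9],[0,0,0]],[[0.5,0,0.9],[0,0,0]],[[0.9,0,0.5],[0,0,0]],[[0.9,0,0],[0,0,0]]]}'
python3 -m crank '{"steps":[[[0.9,0,0.3],[0,0,0]],[[0.9,0,0],[0,0,0]],[[0,0,0],[0,0,0]],[[0,0,0],[0,0,0]]]}'
python3 fold.py; python3 - <<'E'
from h import *
I=[]
for n,(x,y) in(('scene',(270,240)),('side',(290,215))):
    c=cam(n); I.append(cv2.resize(c['pixels'][y-75:y+75,x-75:x+75],(400,400),interpolation=cv2.INTER_CUBIC))
cv2.imwrite('pics/end.png',np.hstack(I))
E
```

```text
time: 17.48
ee_pos: [0.5245, -0.1314, 0.0686]
eef_rot: [0.837, 0.547, 0.001, 0.001]
ft_force: [4.3, -4.5, -1.1]
width: 0.0003
grip_force: 2.6
tcp [ 0.5245 -0.1314  0.0686] yaw y -23.66 z [ 0.002 -0.001 -1.   ] t 17.4833 F [ 4.26 -4.46 -1.13] w 0.0003412548129381245 2.626878011506051
time: 18.32
ee_pos: [0.6259, -0.1387, 0.1668]
eef_rot: [0.837, 0.548, 0.001, 0.002]
ft_force: [0.9, 0.6, 0.2]
width: 0.0011
grip_force: 0.0
time: 18.65
ee_pos: [0.6692, -0.1376, 0.1694]
eef_rot: [0.836, 0.548, -0.0, -0.001]
ft_force: [0.6, -0.5, 0.1]
width: 0.0005
grip_force: 0.0
scene 0 411 neck nan handle line -105.75995 handle from axis -102.14238632809624 rad 0.1710051361189891
side 57 399 neck -99.43991213941332 handle line -106.01745 handle from axis -102.6356078860687 rad 0.16885422876485331
```

View pics/end.png

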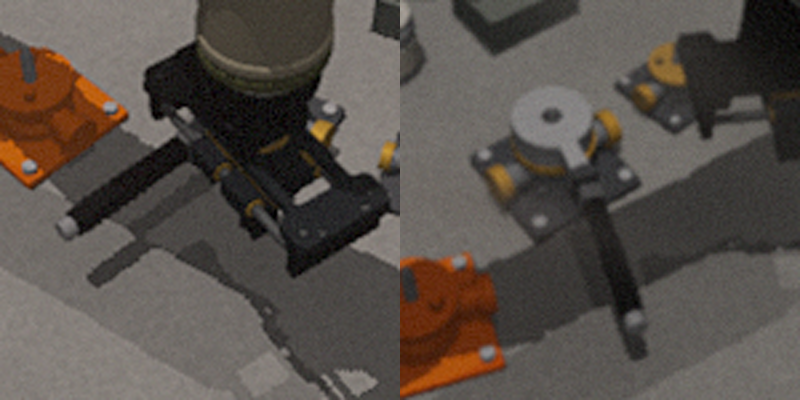

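The side view (right panel) shows the socket seated at (552,118) and the handle visibly bent from the neck at (590,190) to its end at (633,318). The estimates put the fold at 5 to 7.5°. I'll confirm it with the wrist camera from above.

```bash
python3 -m crank '{"steps":[[[0,0,0.6],[0,0,0]],[[0,0,0.7],[0,0,0.5]],[[0,0,0.8],[0,0,0.5]],[[0,0,0.8],[0,0,0.5]],[[-0.6,0,0.6],[0,0,0.5]],[[-0.7,0,0.5],[0,0,0.4]],[[-0.7,0,0],[0,0,0]],[[-0.4,0,0],[0,0,0]],[[0,0,0],[0,0,0]],[[0,0,0],[0,0,0]]]}'
python3 - <<'E'
from m import *
c=cam('wrist');cv2.imwrite('pics/wend.png',c['pixels']);P=cloud(c);z=P[...,2];I=c['pixels']
ok=(z>.086)&(z<.098)
d=np.hypot(P[...,0]-.554,P[...,1]-.0602)
k=(ok&(d<.048)).astype(np.uint8);k=cv2.morphologyEx(k,cv2.MORPH_CLOSE,np.ones((31,31)));k=cv2.morphologyEx(k,cv2.MORPH_OPEN,cv2.getStructuringElement(cv2.MORPH_ELLIPSE,(31,31)))
C=circ(on_z(c,big(k),.092));print('socket',C,'z',np.median(z[ok&(d<.04)]))
d=np.hypot(P[...,0]-C[0],P[...,1]-C[1])
for lo,hi in((.045,.07),(.095,.13),(.13,.17),(.17,.22)):
    g=P[ok&(d>lo)&(d<hi)&(P[...,1]<C[1])]
    if len(g)<20: print(lo,len(g)); continue
    e=g.mean(0)[:2]; L=cv2.fitLine(g[:,:2].astype(np.float32),cv2.DIST_HUBER,0,.01,.01).ravel()
    print(lo,len(g),e.round(4),'from axis',np.degrees(np.arctan2(*(e-C[:2])[::-1])).round(2),'line',np.degrees(np.arctan(L[1]/L[0])).round(2))
E
python3 fold.py
```

```text
time: 19.68
ee_pos: [0.6084, -0.1389, 0.2712]
eef_rot: [0.775, 0.632, -0.0, 0.001]
ft_force: [0.6, 0.5, 0.6]
width: 0.0004
grip_force: 0.0
socket [0.55007401 0.03700129 0.02114652] z 0.09170470305186607
0.045 719 [ 0.5437 -0.0198] from axis -96.39 line 42.77
0.095 736 [ 0.5294 -0.0732] from axis -100.64 line 71.87
0.13 794 [ 0.5192 -0.1091] from axis -101.93 line 73.1
0.17 945 [ 0.4889 -0.1368] from axis -109.4 line -38.47
scene 48 411 neck -98.8961286231045 handle line -107.030556 handle from axis -102.03722279734951 rad 0.1687315851373972
side 56 398 neck -99.62654878345634 handle line -105.83014 handle from axis -102.6388747238794 rad 0.17010852096342452
```

The fold is about 6.5 to 8° (0.11 to 0.14 rad). The socket top is at 0.092 m, so it is fully down, and the hand is clear. I'm handing the job in.

```bash
python3 -c "
from bench import ticket; print(ticket.close_job())"
```

```text
the job is handed in; nothing more can be done
None
```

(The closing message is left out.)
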